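# Set the swivel hook of a drip stand and hang a test tile on it

## Robot

A 7-joint arm with a two-finger parallel gripper is mounted at the origin on a cart in front of the work surface, level with it; the furniture and walls round the work are solid. World frame = base frame: x ahead of the robot, y to its left, z up, the work surface at z = 0. Lengths are in m, angles in degrees, forces in N, time in s.
With the tool pointing down it reaches from about 0.425 to 0.875 m from the base axis. Payload 8.4 kg.
Tool frame: the origin (TCP) lies midway between the tips of the shut fingers; the grasp point (between the pads) lies 19 mm behind it (ctrl.grip_point_offset is the distance from the TCP to the grasp point, in m); z points along the fingers, y is the line along which they close (so a half turn about z gives the same grasp; the last joint's range is limited). The gripper opens to 85 mm and grips with 20 to 120 N. Pads are 22 mm wide; open, the fingers measure 114 mm over their backs; the gripper's body (76 mm by 85 mm) begins 54 mm behind the grasp point. The pads swing forward as they close: fully open they stand 13 mm farther back than shut.
Start: joints at [-5.684, 19.091, 2.286, 83.961, -0.768, 76.965, -3.352], TCP at [0.65, -0, 0.231] pointing down, gripper open.
Joint ranges: [-147.57, 147.57], [-21.85, 119.76], [-74.77, 79.35], [14.55, 137.4], [-85.83, 265.84], [4.83, 119.75], [-152.11, 152.11]. Speed limits (degrees/s): [127.2, 127.2, 159.86, 159.86, 180, 180, 180].

## Interface

Orientations are given as a 3x3 rotation matrix whose columns are the frame's x, y, z axes.
In Python, from workcell import status, optics, close_job, ctrl gives the robot as it stands.
- The arm moves only by the shell command python3 -m inch FILE, which reads ROWS from the file FILE. ROWS is a JSON object whose key "motion" holds a list of rows, 1 to 5 of them, each of 7 numbers: the finger opening in m, then dx, dy, dz in parts of the range, where 1.0 means 0.6 m, then a rotation vector rx, ry, rz in a scale on which 1.0 is 90 degrees; each row is the pose to reach, as a shift and turn from the pose commanded when the command began, along the tool's axes at that moment; what a row does not reach only later rows make up. A row lasts 1/8 s, in which the tool goes at most 0.0625 m and 10.7 degrees, less where a joint would pass 70% of its speed; a pose out of reach is approached as far as the arm can. The fingers move at their own pace and stop on an object; the grip force is fixed at half the most. Time passes only in rows, so rows that do not move let the fingers close. It prints the time, the measured TCP pose, the force, the opening and the grip force at its end. No shift or turn number may pass 1 either way. Input that does not fit is refused with a message, and nothing moves.
- status.state(): the state, without advancing time (a new reading comes with each control period).
- optics.read_camera(name): name is "scene" or "side" or "wrist"; returns the picture (480x640x3 uint8, red, green, blue); there is no depth.
- optics.camera_model(name): a dict with "camera_matrix" (3x3 intrinsics, pixels), "R" (3x3) and "t" (3): a world point X has camera coordinates R X + t; the wrist camera has in their place "T_tool_cam" (4x4, takes a point from camera to tool coordinates, whose origin is the TCP and whose axes are the flange's). Camera axes: x right, y down, z forward; pixel columns grow to the right and rows downward; lengths in m; the calibration is good to about 2 mm. A picture is of the moment at which its call begins: read the wrist's pose just before it. camera_model takes no time and is no camera call.
- close_job(): hands the job in; it is judged then, once.
The state is a dict: "time": time; "joints": joint angles; "joint_velocities": joint speeds; "joint_efforts": joint torques, N m; "tool_pos": TCP position; "tcp_rot": TCP orientation; "contact_force": force on the tool from outside, world axes, zero at the start; "wrist_torque": the same for the moment, N m; "gripper_width": finger opening in m; "grasp_force": force on a finger pad.
Only numpy, scipy, OpenCV 4.12 (cv2) and the standard library are available. Lean on these libraries where they do the work, as an engineer would, in place of code of your own. Each camera call takes 0.05 s, during which the arm holds its last target. There are 200 camera calls.

## Task

The hook of the drip stand has been left swung aside: turn it round to the front, over the tray, until its cross pin drops fully home into the slot of the collar. Only then pick up the glazed test tile and hang it by its hole in the dip of the hook, hanging freely over the tray. Be gentle: do not force the pin against the collar once it has dropped, do not knock or press the tile against the hook, do not topple the tile, and leave the rinse jar, the glaze pot and the mug where they are.

Things in the scene. Friction and masses are not known exactly. Their poses are not given: they have to be found in the camera images.
- stand: Steel drip stand, fixed: base plate 112 x 112 x 14 mm with a round column 27 mm across, its top at z = 0.130. Origin: centre of the base's underside, on the column's axis; z up. Its front is its -x side, where a tray (170 x 260 mm, 16 mm high, fixed) lies.
- collar_top (a point): On the column's axis, at the top of the collar (41 mm across, z = 0.139) clamped on the column. Two slots in its upper edge, one in front and one behind, 9 mm wide, floor at z = 0.130. The collar (not this point) is clamped up to 0.5 rad round either way from the stand's front: that angle is not measured; find the front slot by feel or by eye.
- hook: Loose steel swivel hook, 300 g; its stem (14 mm across, 1 mm play all round) reaches 69 mm down into the column, so it turns freely, wobbles by 2 degrees and can be lifted out. Origin: on the stem's axis, at the middle of the cross pin; z up. Starts 1.15 to 1.75 rad clockwise from above (towards the robot's left) from the stand's front; turn it back counterclockwise.
- hook_pin (a point): Centre of the cross pin (= hook origin). The pin, 6 mm across, 43 mm long, lies along the hook's x. Riding on the collar it is at z = 0.142; dropped home by its own weight, at z = 0.133, and the hook then has only 0.1 rad of play. Riding, the rod yields to under 1 N; once home, 5 N at 60 mm from the axis is harmless, 12 N is forcing it.
- hook_head (a point): Centre of the hook's round head, 25 mm across, from 10 to 34 mm above the pin. From it a round rod, 6 mm thick, points along the hook's -x: at x = -0.030 its axis is 22 mm above the pin; it slopes straight down to the dip (x = -0.095, 10 mm above the pin), then rises at 30 degrees to the tip.
- hook_seat (a point): Rod axis at the dip of the hook, the place where the tile has to hang: hook frame (-0.095, 0, 0.010).
- hook_tip (a point): Rod axis at the tip of the hook: hook frame (-0.130, 0, 0.030); the end is a ball 8 mm across.
- tile: Glazed ceramic test tile, upside-down T on its foot, about 170 g: upright plate 8 mm thick (along its x), 72 mm wide (along its y), its top 110 mm above the origin; foot 44 mm (x) by 72 mm (y), 8 mm high. Origin: centre of the underside of the foot. May hang either way round. Gripped by its faces 22 mm beside the middle, the fingers pass clear of the rod.
- tile_hole (a point): Centre of the hole through the tile's plate, 16 mm across, axis along the tile's x, 92 mm above the tile's origin. Hung freely, it is 5 mm below hook_seat.
- rinse_jar: Clear glass rinse jar 84 x 84 x 124 mm, a bystander; origin at the centre of its underside.
- glaze_pot: Small glaze pot with a black lid, 48 x 48 x 53 mm, a bystander; origin at the centre of its underside. Behind it, from about x = 0.57 and y = -0.18 to the right, stands a tall carton, which the arm must go round.
- mug: White mug 88 x 123 x 92 mm, a bystander; origin at the centre of its underside.
Not all that is in view belongs to the job. Of the things shaped like the tile, the ceramic one is meant.

How it is judged:
By the outcome, as a careful person would: the job done as asked, in the order asked, and still so for the second after the job is handed in, with the robot touching nothing.
It also fails if it takes over 64 s, if anything falls off the work surface, if the arm or the gripper's body presses on something with over 40 N, if the wrist force passes 120 N, or if a joint passes its speed limit or range.

## Working session

There is one attempt and no reset: what is moved stays moved. The work goes in short steps, Python scripts to look and compute and a shell command to move; the robot and the scene stay as the last step left them, time stands still between calls to the robot, and variables do not carry over. Pictures are saved under pics/ and viewed, at most 10 in all, crops included, and the job is handed in when it is done.

```bash
ls; mkdir -p pics
python3 - <<'E'
from workcell import status, optics, ctrl
import cv2, numpy as np
s=status.state(); print(s['time'],s['tool_pos'],np.round(s['tcp_rot'],3).tolist(),s['gripper_width'],ctrl.grip_point_offset)
for n in ("scene","side","wrist"):
    im=optics.read_camera(n); cv2.imwrite(f"pics/{n}0.png",im[:,:,::-1]); 
    m=optics.camera_model(n); print(n,{k:np.round(v,4).tolist() for k,v in m.items()})
E
```

```text
pics
0.0 [ 6.49554400e-01 -4.84048829e-05  2.30431415e-01] [[0.0, 1.0, -0.002], [1.0, -0.0, -0.0], [-0.0, -0.002, -1.0]] 0.08534717944606342 0.0187
scene {'camera_matrix': [[449.615, 0.0, 326.3761], [0.0, 449.615, 246.5366], [0.0, 0.0, 1.0]], 'R': [[-0.6624, -0.7491, 0.0063], [-0.3988, 0.3455, -0.8495], [0.6342, -0.5652, -0.5276]], 't': [0.4403, 0.281, 0.9056]}
side {'camera_matrix': [[460.9839, 0.0, 320.4504], [0.0, 460.9839, 237.3139], [0.0, 0.0, 1.0]], 'R': [[-0.8807, -0.4736, -0.0085], [-0.1993, 0.3868, -0.9004], [0.4297, -0.7913, -0.435]], 't': [0.516, 0.1965, 1.0707]}
wrist {'camera_matrix': [[356.2114, 0.0, 322.4545], [0.0, 356.2114, 240.181], [0.0, 0.0, 1.0]], 'T_tool_cam': [[-0.0001, -0.9558, -0.294, 0.0766], [1.0, -0.0001, -0.0003, -0.0006], [0.0002, -0.294, 0.9558, -0.1427], [0.0, 0.0, 0.0, 1.0]]}
```

View pics/scene0.png

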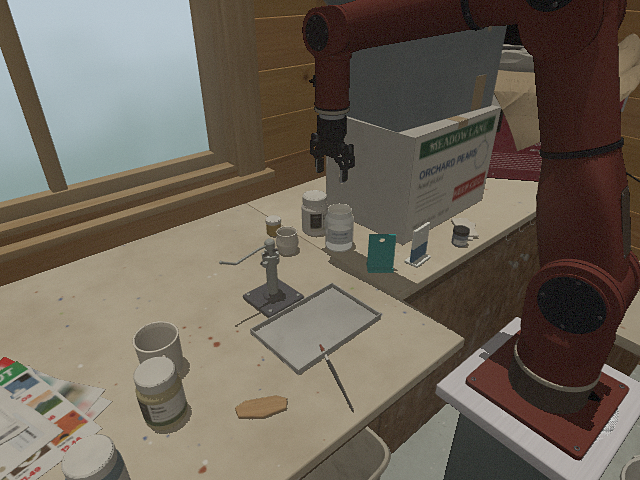

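View pics/side0.png

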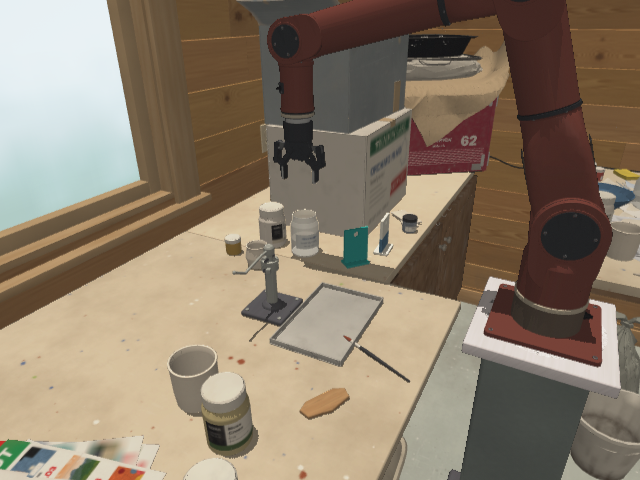

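In the scene image the stand is at about (272,270), with the hook rod pointing left to (222,263). The tray is at (316,327), the jar is probably at (340,228) and the pot at (460,235). There are two tile-shaped things: a teal one at (380,253) and a white/blue one at (418,245). I'll enlarge both, along with the hook.

Run:
```python
import cv2, numpy as np
a=cv2.imread('pics/scene0.png');b=cv2.imread('pics/side0.png')
f=lambda im,x,y,w,h:cv2.resize(im[y:y+h,x:x+w],(400,300),interpolation=cv2.INTER_CUBIC)
cv2.imwrite('pics/crop1.png',np.vstack([np.hstack([f(a,360,210,80,60+4),f(b,335,205,80,64)]),np.hstack([f(a,215,230,100,75),f(b,225,235,100,75)])]))
```

```text
(no output)
```

View pics/crop1.png

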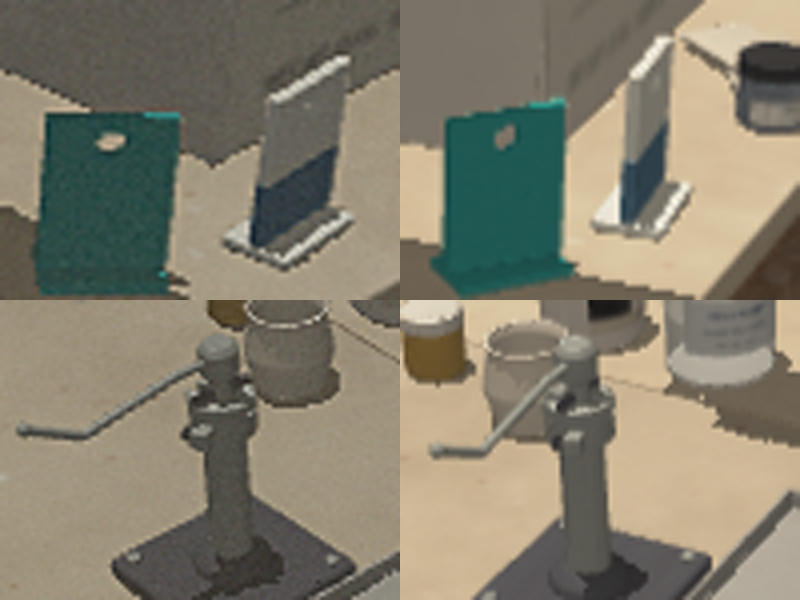

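View pics/wrist0.png

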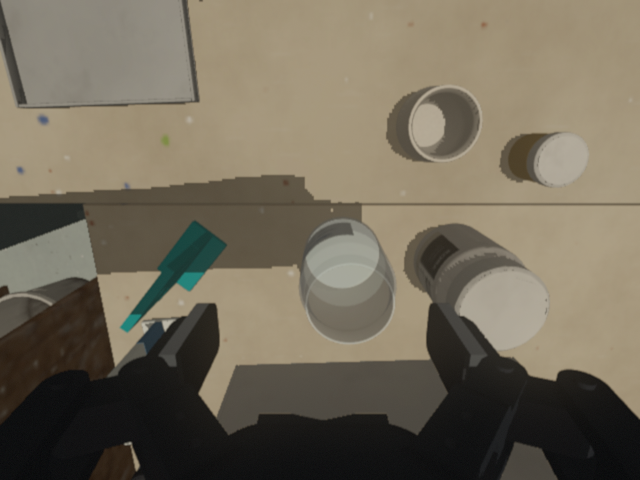

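The white tile with the blue dip at scene (418,245) and side (384,235) has an 8 mm thick plate, a thick foot and a glaze line, so it fits "glazed ceramic". The teal one at scene (380,253) is a uniformly coloured, thin sheet, so it is a decoy. The hook rod points towards scene (221,262). Next I'll measure positions.

```bash
cat > h.py <<'E'
from workcell import status, optics
import numpy as np, cv2
from scipy.optimize import least_squares
M={n:optics.camera_model(n) for n in("scene","side")}
def proj(n,X,m=None):
    m=m or M[n]; c=np.asarray(X)@np.array(m['R']).T+m['t']; p=c@np.array(m['camera_matrix']).T; return p[...,:2]/p[...,2:]
def wristmodel(s):
    m=optics.camera_model('wrist'); T=np.eye(4);T[:3,:3]=s['tcp_rot'];T[:3,3]=s['tool_pos']
    C=np.linalg.inv(T@np.array(m['T_tool_cam'])); return dict(camera_matrix=m['camera_matrix'],R=C[:3,:3],t=C[:3,3])
def ray(m,uv,z):
    R=np.array(m['R']);c=-R.T@m['t'];d=R.T@np.linalg.solve(m['camera_matrix'],[*uv,1]);return c+d*(z-c[2])/d[2]
def tri(a,b): 
    r=least_squares(lambda X:np.r_[proj('scene',X)-a,proj('side',X)-b],[.6,.1,.1]);return r.x,np.abs(r.fun).max()
E
python3 - <<'E'
from h import *
np.set_printoptions(precision=4,suppress=True)
S=lambda x,y:(360+x/5,210+y/4.6875); D=lambda x,y:(335+(x-400)/5,205+y/4.6875)
s4=lambda x,y:(215+x/4,230+(y-300)/4); d4=lambda x,y:(225+(x-400)/4,235+(y-300)/4)
P=dict(tileL=(S(222,240),D(592,220)),tileB=(S(282,262),D(637,234)),tileR=(S(353,212),D(690,187)),
 topNear=(S(268,103),D(626,76)),topFar=(S(350,60),D(672,38)),
 tip=(s4(23,430),d4(435,450)),seat=(s4(87,434),d4(487,453)),head=(s4(218,356),d4(575,352)),
 baseL=((243.5,297),(241.5,310)),baseR=((303,296),(302,307)),
 tealTL=(S(45,113),D(443,120)),tealTR=(S(180,115),D(566,102)))
Z=dict(tip=.172,seat=.152,head=.164,tileL=.008,tileB=.008,tileR=.008,topNear=.11,topFar=.11,tealTL=.11,tealTR=.11)
for k,(a,b) in P.items():
    X,e=tri(a,b); print(k,X,round(e,2),[ray(M[n],p,Z[k])[:2] for n,p in (('scene',a),('side',b))] if k in Z else '')
for n in M: print(n,-np.array(M[n]['R']).T@M[n]['t'])
m=wristmodel(status.state()); 
for uv in [(20,105),(197,100),(185,0)]: print('tray',ray(m,uv,.016))
for uv in [(445,123),(347,250)]: print(ray(m,uv,0))
E
```

```text
tileL [ 0.4743 -0.126   0.0095] 0.43 [array([ 0.474 , -0.1264]), array([ 0.4769, -0.131 ])]
tileB [ 0.4597 -0.1658 -0.0163] 0.58 [array([ 0.4367, -0.1334]), array([ 0.4461, -0.1256])]
tileR [ 0.4441 -0.2081  0.0063] 0.51 [array([ 0.4446, -0.2078]), array([ 0.4413, -0.2019])]
topNear [ 0.4601 -0.1323  0.1091] 0.58 [array([ 0.457 , -0.1289]), array([ 0.4616, -0.1341])]
topFar [ 0.46   -0.2043  0.1096] 0.07 [array([ 0.4598, -0.2039]), array([ 0.4594, -0.2028])]
tip [0.5828 0.3785 0.1711] 0.22 [array([0.5808, 0.3794]), array([0.5825, 0.3791])]
seat [0.5786 0.3427 0.1533] 0.37 [array([0.5817, 0.3411]), array([0.5789, 0.342 ])]
head [0.582  0.2512 0.1687] 0.73 [array([0.5856, 0.2486]), array([0.5899, 0.2412])]
baseL [0.6312 0.3073 0.0157] 1.59 
baseR [ 0.5437  0.1843 -0.0091] 3.49 
tealTL [ 0.529  -0.0312  0.1086] 0.07 [array([ 0.5277, -0.0297]), array([ 0.5275, -0.0282])]
tealTR [ 0.4758 -0.0786  0.1125] 0.16 [array([ 0.479 , -0.0826]), array([ 0.4772, -0.0828])]
scene [-0.1705  0.7446  0.7137]
side [0.0335 1.0155 0.6471]
tray [0.364  0.0997 0.016 ]
tray [0.5311 0.104  0.016 ]
tray [0.5291 0.1852 0.016 ]
[0.7706 0.0838 0.    ]
[ 0.6757 -0.0496  0.    ]
```

Units first: shifts go in shares of 0.6 m and turns go in shares of 90 degrees. So 0.26 m / 0.6 = 0.4333, -0.04 m / 0.6 = -0.0667.

```bash
echo '{"motion":[[0,0.1,-0.0167,-0.0333,0,0,0],[0,0.2,-0.0333,-0.05,0,0,0],[0,0.3,-0.05,-0.05,0,0,0],[0,0.4,-0.0667,-0.05,0,0,0],[0,0.4333,-0.0667,-0.05,0,0,0]]}' > m.json && python3 -m inch m.json
python3 - <<'E'
from h import *
s=status.state(); im=optics.read_camera('wrist'); cv2.imwrite('pics/w1.png',im[:,:,::-1]); np.savez('w1.npz',p=s['tool_pos'],R=s['tcp_rot']); print(s['time'],s['tool_pos'],s['contact_force'],s['gripper_width'],np.max(np.abs(s['joint_velocities'])))
E
```

```text
time: 0.78
tool_pos: [0.6078, 0.2654, 0.2609]
tcp_rot: [[-0.006, 1.0, -0.002], [1.0, 0.006, 0.002], [0.002, -0.002, -1.0]]
contact_force: [-0.4, 0.0, -0.9]
gripper_width: 0.0
grasp_force: 0.0
0.775 [0.60777167 0.26539334 0.26087906] [-0.39529009  0.03985432 -0.93387543] 2.8851816987072502e-05 11.800075353113622
```

View pics/w1.png

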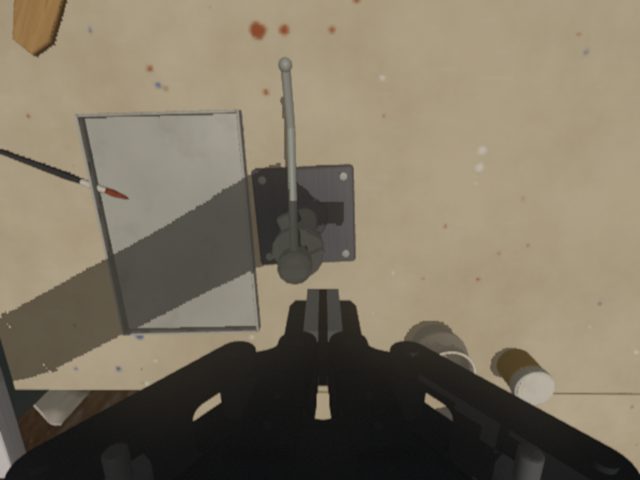

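The wrist view shows the tip ball at (285,64), the head at (295,266), the base corners at (254,172), (352,165), (354,260) and (262,264), and the tray lying to the left, on the front (-x) side.

Run:
```python
from h import *
np.set_printoptions(precision=4,suppress=True)
d=np.load('w1.npz'); m=wristmodel(dict(tool_pos=d['p'],tcp_rot=d['R']))
tip=ray(m,(285,64),.172); head=ray(m,(295,266),.172)
B=np.array([ray(m,p,.014) for p in [(254,172),(352,165),(354,260),(262,264)]]); print('tip',tip,'head',head,'base',B[:,:2],B.mean(0))
T=np.array([ray(m,p,.016) for p in [(80,116),(240,111),(258,328),(125,333)]]);print(T[:,:2],T.mean(0))
v=tip-head; print(np.hypot(*v[:2]), np.degrees(np.arctan2(v[1],v[0])))
```

```text
tip [0.5841 0.3797 0.172 ] head [0.5879 0.252  0.172 ] base [[0.5324 0.2992]
 [0.6381 0.3073]
 [0.6438 0.1988]
 [0.5365 0.1931]] [0.5877 0.2496 0.014 ]
[[0.3564 0.3553]
 [0.5215 0.3611]
 [0.5282 0.1096]
 [0.3632 0.1014]] [0.4423 0.2319 0.016 ]
0.12770801037081095 91.71917123885245
```

In the tool's units: 0.103 m / 0.6 = 0.1717, 0.061 m / 0.6 = 0.1017.

```bash
echo '{"motion":[[0,0.0833,-0.005,0,0,0,0],[0,0.1017,-0.005,0.0833,0,0,0],[0,0.1017,-0.005,0.15,0,0,0],[0,0.1017,-0.005,0.1717,0,0,0],[0,0.1017,-0.005,0.1717,0,0,0]]}' > m.json && python3 -m inch m.json
```

```text
time: 1.45
tool_pos: [0.6075, 0.3196, 0.1583]
tcp_rot: [[0.002, 1.0, -0.001], [1.0, -0.002, -0.001], [-0.001, -0.001, -1.0]]
contact_force: [0.6, 0.2, 0.1]
gripper_width: 0.0002
grasp_force: 0.0
```

In the tool's units: -0.041 m / 0.6 = -0.0683, -0.034 m / 0.6 = -0.0567.

```bash
echo '{"motion":[[0,0,-0.0167,0,0,0,0],[0,0,-0.03,0,0,0,0],[0,0,-0.0433,0,0,0,0],[0,-0.005,-0.0567,0,0,0,0],[0,-0.01,-0.0683,0,0,0,0]]}' > m.json && python3 -m inch m.json
echo '{"motion":[[0,-0.0067,-0.0117,0,0,0,0],[0,-0.015,-0.02,0,0,0,0],[0,-0.0233,-0.0283,0,0,0,0],[0,-0.0333,-0.0367,0,0,0,0],[0,-0.0333,-0.0367,0,0,0,0]]}' > m.json && python3 -m inch m.json
python3 - <<'E'
from h import *
s=status.state(); im=optics.read_camera('wrist'); cv2.imwrite('pics/w2.png',im[:,:,::-1]);cv2.imwrite('pics/s2.png',optics.read_camera('side')[:,:,::-1]); np.savez('w2.npz',p=s['tool_pos'],R=s['tcp_rot'])
cv2.imwrite('pics/m2.png',np.hstack([cv2.resize(cv2.imread('pics/w2.png')[40:440,120:520],(400,400)),cv2.resize(cv2.imread('pics/s2.png')[220:320,220:320],(400,400),interpolation=cv2.INTER_CUBIC)]))
print(s['time'],s['tool_pos'],s['contact_force'])
E
```

```text
time: 2.08
tool_pos: [0.5657, 0.3164, 0.1596]
tcp_rot: [[-0.001, 1.0, 0.002], [1.0, 0.001, 0.002], [0.002, 0.002, -1.0]]
contact_force: [0.4, 5.1, 6.2]
gripper_width: 0.0001
grasp_force: 3.3
time: 2.7
tool_pos: [0.5429, 0.2968, 0.1602]
tcp_rot: [[-0.002, 1.0, 0.001], [1.0, 0.002, 0.003], [0.003, 0.001, -1.0]]
contact_force: [-5.2, 4.7, 11.2]
gripper_width: 0.0002
grasp_force: 6.4
2.7 [0.54288528 0.29681232 0.16015111] [-5.15919348  4.67066761 11.22832122]
```

View pics/m2.png

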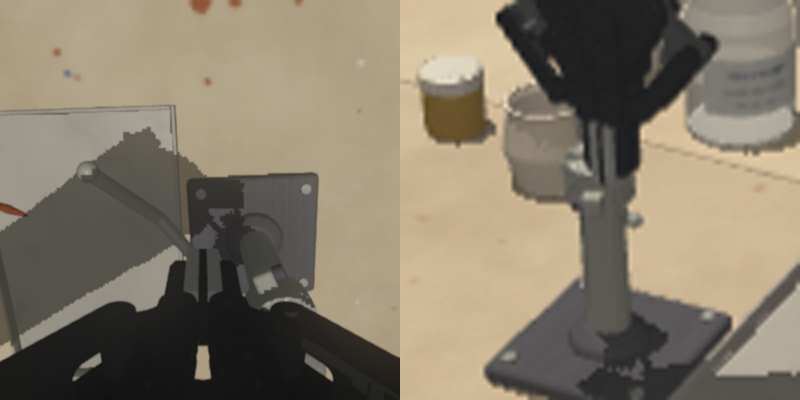

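Run:
```python
from h import *
np.set_printoptions(precision=4,suppress=True)
d=np.load('w2.npz'); m=wristmodel(dict(tool_pos=d['p'],tcp_rot=d['R']))
C=np.array([.587,.250])
for z in(.172,.163): 
    t=ray(m,(208,212),z); v=t[:2]-C; print(z,t,np.hypot(*v),np.degrees(np.arctan2(v[1],v[0])))
t=ray(m,(280,262),.152); v=t[:2]-C; print('seat',t,np.hypot(*v),np.degrees(np.arctan2(v[1],v[0])))
t=d['p'];v=t[:2]-C;print('tcp',np.hypot(*v),np.degrees(np.arctan2(v[1],v[0])))
for ph in(140,150,160):
    u=np.array([np.cos(np.radians(ph)),np.sin(np.radians(ph))])
    print(ph,[proj('',[*(C+r*u),.142+h],m).round(0).tolist() for r,h in((.13,.03),(.095,.01),(.03,.022),(0,.022))])
```

```text
0.172 [0.4991 0.3441 0.172 ] 0.1287714576364121 133.0274607557284
0.163 [0.4962 0.3422 0.163 ] 0.12937898865042588 134.580913816784
seat [0.523  0.3167 0.152 ] 0.09245256777346031 133.81784972314898
tcp 0.06432341929874866 133.30066215253632
140 [[180.0, 239.0], [261.0, 274.0], [370.0, 368.0], [417.0, 403.0]]
150 [[153.0, 283.0], [242.0, 301.0], [363.0, 376.0], [417.0, 403.0]]
160 [[137.0, 329.0], [230.0, 329.0], [358.0, 385.0], [417.0, 403.0]]
```

In the tool's units: 0.024 m / 0.6 = 0.04, -0.018 m / 0.6 = -0.03.

```bash
echo '{"motion":[[0,0,0,-0.03,0,0,0],[0,0.02,0.0133,-0.03,0,0,0],[0,0.04,0.0267,-0.03,0,0,0],[0,0.04,0.0267,0.005,0,0,0],[0,0.04,0.0267,0.005,0,0,0]]}' > m.json && python3 -m inch m.json
```

```text
time: 3.42
tool_pos: [0.5591, 0.3188, 0.1527]
tcp_rot: [[-0.0, 1.0, -0.004], [1.0, 0.0, -0.002], [-0.002, -0.004, -1.0]]
contact_force: [-0.3, 0.1, -0.9]
gripper_width: 0.0003
grasp_force: 0.0
```

In the tool's units: -0.0224 m / 0.6 = -0.0373, -0.0212 m / 0.6 = -0.0353.

```bash
echo '{"motion":[[0,-0.0092,-0.0093,-0.0017,0,0,0],[0,-0.0158,-0.0167,-0.0017,0,0,0],[0,-0.0222,-0.0237,-0.0017,0,0,0],[0,-0.0297,-0.03,-0.0017,0,0,0],[0,-0.0373,-0.0353,-0.0017,0,0,0]]}' > m.json && python3 -m inch m.json
```

```text
time: 4.05
tool_pos: [0.5385, 0.2966, 0.1567]
tcp_rot: [[-0.0, 1.0, 0.0], [1.0, 0.0, 0.001], [0.001, 0.0, -1.0]]
contact_force: [-0.2, 1.2, 1.3]
gripper_width: 0.0001
grasp_force: 0.7
```

In the tool's units: -0.0128 m / 0.6 = -0.0213, -0.0102 m / 0.6 = -0.017.

```bash
echo '{"motion":[[0,-0.0042,-0.0023,0.0025,0,0,0],[0,-0.0083,-0.0047,0.0025,0,0,0],[0,-0.0127,-0.0067,0.0025,0,0,0],[0,-0.017,-0.0088,0.0025,0,0,0],[0,-0.0213,-0.0105,0.0025,0,0,0]]}' > m.json && python3 -m inch m.json
cat > look.py <<'E'
# compare projected hook hypotheses (angle, riding/home) with wrist picture edges; prints best
import sys; from h import *
s=status.state(); im=optics.read_camera('wrist'); cv2.imwrite(f'pics/{sys.argv[1]}.png',im[:,:,::-1]); np.savez(f'{sys.argv[1]}.npz',p=s['tool_pos'],R=s['tcp_rot'])
m=wristmodel(s); C=np.array([.587,.250]); g=cv2.GaussianBlur(cv2.cvtColor(im,cv2.COLOR_RGB2GRAY),(3,3),0); gx=cv2.Sobel(g,cv2.CV_32F,1,0);gy=cv2.Sobel(g,cv2.CV_32F,0,1); E=np.hypot(gx,gy)
res=[]
for home in(0,1):
  for ph in np.arange(120,216,1.0):
    u=np.array([np.cos(np.radians(ph)),np.sin(np.radians(ph))]); n=np.array([-u[1],u[0]])
    P=[]
    for t in np.linspace(0,1,15):
        for sd in(-1,1):
            P.append([*(C+(.095+.033*t)*u+sd*.003*n),.142-.009*home+.010+.019*t]); 
            if t>.3: P.append([*(C+(.065+.03*t)*u+sd*.003*n),.142-.009*home+.0155-.0055*t])
    q=proj('',np.array(P),m); v=cv2.remap(E,q[:,:1].astype('f'),q[:,1:].astype('f'),cv2.INTER_LINEAR); res.append((float(v.mean()),home,ph))
res.sort(reverse=True); print(s['time'],s['tool_pos'].round(4) if hasattr(s['tool_pos'],'round') else s['tool_pos'],s['contact_force'],res[:5])
E
python3 look.py w3
```

```text
time: 4.68
tool_pos: [0.5324, 0.284, 0.155]
tcp_rot: [[-0.0, 1.0, 0.0], [1.0, 0.0, 0.0], [0.0, 0.0, -1.0]]
contact_force: [0.2, 1.0, 1.6]
gripper_width: -0.0002
grasp_force: 0.9
4.675 [0.5324 0.284  0.155 ] [0.18585928 0.99845742 1.56961168] [(68.32583618164062, 0, np.float64(160.0)), (62.412132263183594, 0, np.float64(172.0)), (60.22328186035156, 1, np.float64(172.0)), (59.63018035888672, 1, np.float64(175.0)), (59.43641662597656, 0, np.float64(168.0))]
```

In the tool's units: -0.0141 m / 0.6 = -0.0235, -0.0112 m / 0.6 = -0.0187.

```bash
echo '{"motion":[[0,-0.0047,-0.0017,0,0,0,0],[0,-0.0092,-0.003,0,0,0,0],[0,-0.0138,-0.0042,0,0,0,0],[0,-0.0187,-0.005,0,0,0,0],[0,-0.0235,-0.0057,0,0,0,0]]}' > m.json && python3 -m inch m.json; python3 look.py w4
```

```text
time: 5.35
tool_pos: [0.529, 0.2695, 0.1547]
tcp_rot: [[0.0, 1.0, -0.0], [1.0, -0.0, -0.0], [-0.0, -0.0, -1.0]]
contact_force: [-0.9, -0.2, 0.4]
gripper_width: 0.0001
grasp_force: 0.3
5.35 [0.529  0.2695 0.1547] [-0.92772786 -0.17072866  0.35282648] [(98.26758575439453, 0, np.float64(174.0)), (88.7269515991211, 1, np.float64(177.0)), (79.7385482788086, 0, np.float64(178.0)), (69.0616455078125, 1, np.float64(173.0)), (68.11203002929688, 1, np.float64(182.0))]
```

In the tool's units: -0.0114 m / 0.6 = -0.019, -0.0086 m / 0.6 = -0.0143.

```bash
echo '{"motion":[[0,-0.0048,-0.0005,0,0,0,0],[0,-0.0095,-0.001,0,0,0,0],[0,-0.0143,-0.001,0,0,0,0],[0,-0.019,-0.001,0,0,0,0]]}' > m.json && python3 -m inch m.json; python3 look.py w5
python3 - <<'E'
from h import *
a=cv2.imread('pics/w5.png'); b=optics.read_camera('side')[:,:,::-1]
cv2.imwrite('pics/m5.png',np.hstack([a[160:460,60:460],cv2.resize(b[220:295,220:320],(400,300),interpolation=cv2.INTER_CUBIC)]))
E
```

```text
time: 5.9
tool_pos: [0.5284, 0.2581, 0.1548]
tcp_rot: [[0.0, 1.0, -0.0], [1.0, -0.0, -0.0], [-0.0, -0.0, -1.0]]
contact_force: [-0.9, 0.1, 0.1]
gripper_width: 0.0001
grasp_force: 0.3
5.9 [0.5284 0.2581 0.1548] [-0.90241718  0.14600307  0.0587813 ] [(102.74508666992188, 1, np.float64(184.0)), (67.26338195800781, 1, np.float64(187.0)), (66.10987854003906, 0, np.float64(184.0)), (63.44423294067383, 0, np.float64(181.0)), (60.88003921508789, 0, np.float64(185.0))]
```

View pics/m5.png

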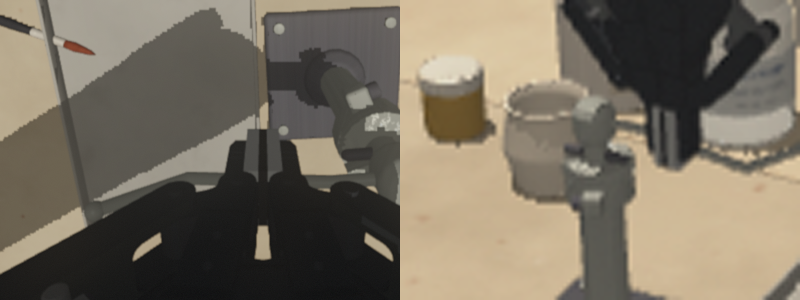

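The fit now prefers "home" at 184°, and the side crop shows the head sitting close to the collar. I'll lift clear and verify from a free view.

In the tool's units: -0.1 m / 0.6 = -0.1667, -0.08 m / 0.6 = -0.1333.

```bash
echo '{"motion":[[0,0,0,-0.0333,0,0,0],[0,0,0,-0.1,0,0,0],[0,-0.0667,0,-0.15,0,0,0],[0,-0.1333,-0.0333,-0.1667,0,0,0],[0,-0.1333,-0.0333,-0.1667,0,0,0]]}' > m.json && python3 -m inch m.json; python3 look.py w6
python3 - <<'E'
from h import *
a=cv2.imread('pics/w6.png'); b=optics.read_camera('side')[:,:,::-1]; c=optics.read_camera('scene')[:,:,::-1]; cv2.imwrite('pics/side6.png',b);cv2.imwrite('pics/scene6.png',c)
r=lambda im,x,y:cv2.resize(im[y:y+75,x:x+100],(400,300),interpolation=cv2.INTER_CUBIC)
cv2.imwrite('pics/m6.png',np.vstack([np.hstack([a[0:300,100:500],r(b,220,235)]),np.hstack([r(c,225,235),a[180:480,0:400]])]))
E
```

```text
time: 6.62
tool_pos: [0.5088, 0.175, 0.2564]
tcp_rot: [[0.005, 1.0, 0.002], [1.0, -0.005, -0.0], [-0.0, 0.002, -1.0]]
contact_force: [1.0, 1.0, 0.3]
gripper_width: -0.0002
grasp_force: 0.0
6.625 [0.5088 0.175  0.2564] [0.96761109 1.01547177 0.25667534] [(69.74090576171875, 0, np.float64(185.0)), (55.04497528076172, 1, np.float64(185.0)), (42.0836296081543, 1, np.float64(186.0)), (41.95526885986328, 0, np.float64(189.0)), (41.387916564941406, 1, np.float64(189.0))]
```

View pics/m6.png

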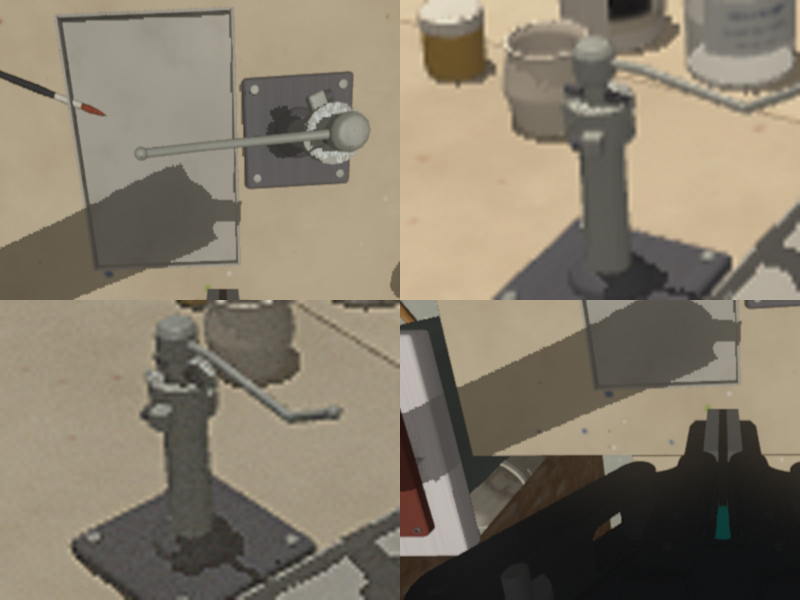

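The head-to-collar gap in both views matches the riding state: 47 px now against 48 px before in the side crop, and 56 px in both scene crops. The pin has not dropped yet. The hook is at about 185°, and the collar's lug suggests the slot is near 199°, so I'll keep sweeping.

In the tool's units: 0.1 m / 0.6 = 0.1667, 0.089 m / 0.6 = 0.1483.

```bash
echo '{"motion":[[0,0.075,0.0167,0,0,0,0],[0,0.1483,0.0333,0,0,0,0],[0,0.1483,0.0333,0.0833,0,0,0],[0,0.1483,0.0333,0.1667,0,0,0],[0,0.1483,0.0333,0.1667,0,0,0]]}' > m.json && python3 -m inch m.json
```

```text
time: 7.4
tool_pos: [0.5258, 0.267, 0.1505]
tcp_rot: [[-0.002, 1.0, -0.008], [1.0, 0.002, -0.004], [-0.004, -0.008, -1.0]]
contact_force: [0.1, 0.1, 0.2]
gripper_width: -0.0002
grasp_force: 0.0
```

In the tool's units: -0.0173 m / 0.6 = -0.0288, -0.0145 m / 0.6 = -0.0242.

```bash
echo '{"motion":[[0,-0.01,0,0,0,0,0],[0,-0.0145,0,0,0,0,0],[0,-0.0193,0.0003,0,0,0,0],[0,-0.0242,0.0008,0,0,0,0],[0,-0.0288,0.0017,0,0,0,0]]}' > m.json && python3 -m inch m.json; python3 look.py w7
```

```text
time: 8.02
tool_pos: [0.5296, 0.2498, 0.1552]
tcp_rot: [[0.0, 1.0, 0.0], [1.0, -0.0, 0.0], [0.0, 0.0, -1.0]]
contact_force: [0.7, 0.6, -0.0]
gripper_width: -0.0
grasp_force: 0.1
8.025 [0.5296 0.2498 0.1552] [ 0.65930994  0.55497801 -0.03309906] [(83.47100830078125, 1, np.float64(193.0)), (59.245418548583984, 0, np.float64(189.0)), (56.41228485107422, 0, np.float64(191.0)), (51.63310241699219, 1, np.float64(190.0)), (48.860313415527344, 0, np.float64(188.0))]
```

```bash
cat > head.py <<'E'
# vertical shift of the head since the riding reference (side6/scene6): ~+4 px means dropped 9 mm
from h import *
out=[]
for n,(x,y) in(('side',(269,247)),('scene',(269,243))):
    ref=cv2.imread(f'pics/{n}6.png'); T=ref[y-7:y+7,x-9:x+6]; im=optics.read_camera(n)[:,:,::-1]; W=np.ascontiguousarray(im[y-17:y+20,x-17:x+16])
    r=cv2.matchTemplate(W,T,cv2.TM_CCOEFF_NORMED); _,v,_,l=cv2.minMaxLoc(r); out.append((n,round(v,3),l[0]-8,l[1]-10))
s=status.state();print(s['time'],np.round(s['tool_pos'],4),np.round(s['contact_force'],1),out)
E
python3 head.py
echo '{"motion":[[0,-0.0048,0.0007,0,0,0,0],[0,-0.0095,0.002,0,0,0,0],[0,-0.0142,0.0033,0,0,0,0],[0,-0.0142,0.0033,0,0,0,0]]}' > m.json && python3 -m inch m.json; python3 head.py; python3 look.py w8
```

```text
8.175 [0.5295 0.2496 0.1548] [-0.3  0.4 -0.5] [('side', 0.815, 0, 0), ('scene', 0.779, 0, 0)]
time: 8.68
tool_pos: [0.5316, 0.2411, 0.1548]
tcp_rot: [[0.001, 1.0, 0.0], [1.0, -0.001, -0.0], [-0.0, 0.0, -1.0]]
contact_force: [-0.7, 0.7, 0.2]
gripper_width: 0.0003
grasp_force: 0.0
8.775 [0.5315 0.2415 0.1548] [-0.5 -0.1 -0.5] [('side', 0.525, -8, -6), ('scene', 0.753, 0, 0)]
8.775 [0.5315 0.2415 0.1548] [-0.54704886 -0.12862512 -0.46210902] [(55.15354919433594, 1, np.float64(205.0)), (46.624088287353516, 1, np.float64(201.0)), (46.009761810302734, 1, np.float64(197.0)), (45.346046447753906, 0, np.float64(192.0)), (45.323665618896484, 0, np.float64(195.0))]
```

In the tool's units: -0.0054 m / 0.6 = -0.009, -0.0027 m / 0.6 = -0.0045.

```bash
echo '{"motion":[[0,-0.0045,0.0015,0,0,0,0],[0,-0.009,0.0032,0,0,0,0],[0,-0.009,0.0032,0,0,0,0]]}' > m.json && python3 -m inch m.json; python3 head.py;echo '{"motion":[[0,-0.0043,0.002,0,0,0,0],[0,-0.0087,0.0042,0,0,0,0],[0,-0.0087,0.0042,0,0,0,0]]}' > m.json && python3 -m inch m.json; python3 head.py; python3 look.py w9
```

```text
time: 9.2
tool_pos: [0.5336, 0.2357, 0.1549]
tcp_rot: [[0.001, 1.0, 0.0], [1.0, -0.001, -0.0], [-0.0, 0.0, -1.0]]
contact_force: [-0.4, -0.2, -0.0]
gripper_width: 0.0004
grasp_force: 0.0
9.3 [0.5334 0.236  0.1548] [-0.1  0.5  0.3] [('side', 0.571, 0, 4), ('scene', 0.745, 0, 3)]
time: 9.68
tool_pos: [0.5361, 0.2305, 0.1548]
tcp_rot: [[0.001, 1.0, 0.0], [1.0, -0.001, -0.0], [-0.0, 0.0, -1.0]]
contact_force: [0.3, -0.5, 0.6]
gripper_width: 0.0001
grasp_force: 0.0
9.775 [0.5359 0.2309 0.1548] [-0.6 -0.3  0.8] [('side', 0.586, 0, 3), ('scene', 0.764, 0, 3)]
9.775 [0.5359 0.2309 0.1548] [-0.58245147 -0.29191769  0.80462112] [(79.91547393798828, 1, np.float64(205.0)), (71.46047973632812, 1, np.float64(200.0)), (70.40032196044922, 0, np.float64(201.0)), (70.2986068725586, 0, np.float64(202.0)), (66.22653198242188, 1, np.float64(212.0))]
```

The head has dropped 3–4 px in both cameras, so the pin is home. I'll lift clear, open the fingers and fit the hook pose.

Units first: shifts go in shares of 0.6 m and turns go in shares of 90 degrees. So -0.12 m / 0.6 = -0.2, -0.09 m / 0.6 = -0.15.

```bash
echo '{"motion":[[0,0,0,-0.05,0,0,0],[0,-0.0333,-0.0167,-0.15,0,0,0],[0,-0.0917,-0.0433,-0.2,0,0,0],[0,-0.0917,-0.0433,-0.2,0,0,0]]}' > m.json && python3 -m inch m.json; python3 head.py; python3 look.py w10
python3 - <<'E'
from h import *
# joint fit of hook: angle + drop from wrist w10, scene and side
import itertools
d=np.load('w10.npz'); ims={'w':cv2.imread('pics/w10.png')}; ms={'w':wristmodel(dict(tool_pos=d['p'],tcp_rot=d['R']))}
for n in M: ims[n]=optics.read_camera(n)[:,:,::-1].copy(); cv2.imwrite(f'pics/{n}10.png',ims[n]); ms[n]=M[n]
E={}
for n,i in ims.items():
    g=cv2.GaussianBlur(cv2.cvtColor(i,cv2.COLOR_BGR2GRAY),(3,3),0); E[n]=np.hypot(cv2.Sobel(g,cv2.CV_32F,1,0),cv2.Sobel(g,cv2.CV_32F,0,1))
def score(ph,z,cx,cy,ns):
    u=np.array([np.cos(ph),np.sin(ph)]);out=0
    t=np.linspace(0,1,25)[:,None]
    pts=np.vstack([np.hstack([(.035+.06*t)*-1,.021-.011*t]),np.hstack([-(.095+.033*t),.010+.019*t])])
    X=np.c_[np.array([cx,cy])-pts[:,:1]*u,z+pts[:,1]]
    for n in ns:
        m=ms[n];q=proj('',X,m);depth=(X@np.array(m['R']).T+m['t'])[:,2];w=.003*m['camera_matrix'][0][0]/depth
        for L in(0,25):
            s=q[L:L+25];dr=s[-1]-s[0];dr/=np.hypot(*dr);nn=np.array([-dr[1],dr[0]])
            for sg in(-1,1):
                v=s+sg*w[L:L+25,None]*nn; out+=cv2.remap(E[n],v[:,:1].astype('f'),v[:,1:].astype('f'),1).mean()/E[n].std()
    return out
for ns in(['w'],['w','scene'],['w','side'],['w','side','scene']):
    R=sorted(((score(np.radians(p),z,cx,cy,ns),p,z,cx,cy) for p in np.arange(195,213,1.) for z in np.arange(.127,.147,.003) for cx in(.583,.585,.587,.589) for cy in(.246,.248,.25,.252)),reverse=True)
    print(ns,[tuple(np.round(r,3)) for r in R[:4]])
E
```

```text
time: 10.32
tool_pos: [0.5109, 0.1738, 0.2783]
tcp_rot: [[0.003, 1.0, 0.005], [1.0, -0.003, 0.001], [0.001, 0.005, -1.0]]
contact_force: [0.5, -0.7, -0.8]
gripper_width: 0.0002
grasp_force: 0.0
10.425 [0.5098 0.1761 0.275 ] [-0.1  0.3 -0.2] [('side', 0.59, 0, 3), ('scene', 0.76, 0, 3)]
10.425 [0.5098 0.1761 0.275 ] [-0.1436294   0.31005879 -0.2091473 ] [(52.507286071777344, 1, np.float64(205.0)), (50.28745651245117, 0, np.float64(204.0)), (44.53240203857422, 1, np.float64(196.0)), (44.47035217285156, 1, np.float64(198.0)), (43.43974304199219, 1, np.float64(200.0))]
['w'] [(np.float64(6.145), np.float64(205.0), np.float64(0.139), np.float64(0.589), np.float64(0.252)), (np.float64(6.035), np.float64(205.0), np.float64(0.136), np.float64(0.589), np.float64(0.252)), (np.float64(5.974), np.float64(205.0), np.float64(0.13), np.float64(0.587), np.float64(0.25)), (np.float64(5.901), np.float64(205.0), np.float64(0.145), np.float64(0.587), np.float64(0.252))]
['w', 'scene'] [(np.float64(17.627), np.float64(206.0), np.float64(0.13), np.float64(0.589), np.float64(0.252)), (np.float64(17.516), n
[... 385 characters left out ...]
float64(15.745), np.float64(206.0), np.float64(0.133), np.float64(0.587), np.float64(0.252)), (np.float64(15.523), np.float64(204.0), np.float64(0.133), np.float64(0.589), np.float64(0.25)), (np.float64(15.278), np.float64(206.0), np.float64(0.133), np.float64(0.585), np.float64(0.25))]
['w', 'side', 'scene'] [(np.float64(27.614), np.float64(205.0), np.float64(0.133), np.float64(0.587), np.float64(0.25)), (np.float64(27.246), np.float64(206.0), np.float64(0.133), np.float64(0.585), np.float64(0.25)), (np.float64(27.095), np.float64(205.0), np.float64(0.133), np.float64(0.585), np.float64(0.25)), (np.float64(26.908), np.float64(204.0), np.float64(0.133), np.float64(0.587), np.float64(0.248))]
```

In the tool's units: -0.3 m / 0.6 = -0.5, -0.18 m / 0.6 = -0.3.

```bash
echo '{"motion":[[0.085,-0.1,-0.0083,0,0,0,0],[0.085,-0.2,-0.0167,0,0,0,0],[0.085,-0.3,-0.0333,0,0,0,0],[0.085,-0.4,-0.05,0,0,0,0],[0.085,-0.5,-0.0667,0,0,0,0]]}' > m.json && python3 -m inch m.json | head -2;  echo '{"motion":[[0.085,-0.0667,-0.0083,0,0,0,0],[0.085,-0.1267,-0.0167,0,0,0,0],[0.085,-0.1267,-0.0167,0,0,0,0]]}' > m.json && python3 -m inch m.json
python3 - <<'E'
from h import *
s=status.state(); im=optics.read_camera('wrist'); cv2.imwrite('pics/w11.png',im[:,:,::-1]); np.savez('w11.npz',p=s['tool_pos'],R=s['tcp_rot']); print(s['time'],s['tool_pos'],s['joints'])
m=wristmodel(s); print(proj('',np.array([[.46,-.132,.11],[.46,-.204,.11],[.438,-.132,.008],[.482,-.132,.008],[.438,-.204,.008],[.482,-.204,.008]]),m).round().tolist())
E
```

```text
time: 11.2
tool_pos: [0.4694, -0.1253, 0.2739]
time: 11.58
tool_pos: [0.4591, -0.2025, 0.2739]
tcp_rot: [[0.004, 1.0, -0.002], [1.0, -0.004, -0.001], [-0.001, -0.002, -1.0]]
contact_force: [0.6, 0.1, 0.1]
gripper_width: 0.0847
grasp_force: 0.0
11.575 [ 0.45914419 -0.20245951  0.27385864] [2.08314160e+00 7.58126608e-02 1.67054241e+01 1.01069386e+02
 4.48702589e-02 7.89561522e+01 1.85527750e+01]
[[324.0, 138.0], [325.0, 223.0], [304.0, 136.0], [344.0, 136.0], [305.0, 201.0], [343.0, 201.0]]
```

View pics/w11.png

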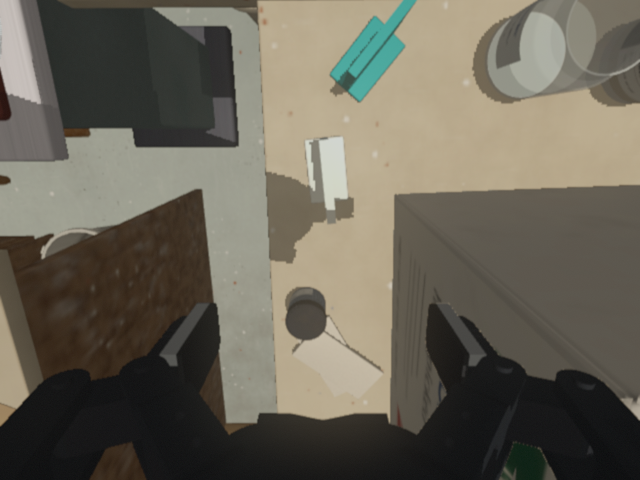

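The wrist view shows the white tile from above, with foot corners near (305,138), (342,136), (347,197) and (313,203). Its plate top runs from (322,138) to (332,222), it is turned by a few degrees, and the pot is at (306,312). I'll fit its pose from all three cameras.

```bash
cat > tilefit.py <<'E'
from h import *
from scipy.optimize import differential_evolution
d=np.load('w11.npz'); m=wristmodel(dict(tool_pos=d['p'],tcp_rot=d['R']))
for p in [(305,138),(342,136),(347,197),(313,203)]: print(ray(m,p,.008).round(4))
for p in [(322,138),(332,222)]: print(ray(m,p,.11).round(4))
ms={'w11':m,'scene10':M['scene'],'side10':M['side']};E={}
for n in ms:
    g=cv2.GaussianBlur(cv2.cvtColor(cv2.imread(f'pics/{n}.png'),cv2.COLOR_BGR2GRAY),(0,0),1.2); e=np.hypot(cv2.Sobel(g,cv2.CV_32F,1,0),cv2.Sobel(g,cv2.CV_32F,0,1)); E[n]=np.minimum(e/e.std(),4)
def box(a,b,z): return [(np.array([sx*a,sy*b,z]),np.array([tx*a,ty*b,z])) for (sx,sy),(tx,ty) in zip([(-1,-1),(1,-1),(1,1),(-1,1)],[(1,-1),(1,1),(-1,1),(-1,-1)])]
L={'w11':box(.022,.036,.008)+box(.004,.036,.11),'scene10':box(.022,.036,.008)+box(.004,.036,.11)}
t=np.linspace(0,1,20)[:,None]; side=[(np.array([s*.004,q*.036,.008]),np.array([s*.004,q*.036,.11])) for s in(-1,1) for q in(-1,1)]
L['scene10']+=side; L['side10']=L['scene10']
def f(v,ns=ms):
    c,s=np.cos(v[2]),np.sin(v[2]);R=np.array([[c,-s,0],[s,c,0],[0,0,1]]);o=0
    for n in ns:
        X=np.vstack([a+(b-a)*t for a,b in L[n]])@R.T+[v[0],v[1],0];q=proj('',X,ms[n])
        o-=cv2.remap(E[n],q[:,:1].astype('f'),q[:,1:].astype('f'),1).mean()
    return o
for ns in (list(ms),['w11'],['scene10','side10']):
    r=differential_evolution(f,[(.445,.475),(-.185,-.15),(-.3,.3)],args=(ns,),seed=1); print(ns,r.x[:2].round(4),np.degrees(r.x[2]).round(1),r.fun)
E
python3 tilefit.py
```

```text
[ 0.4389 -0.1337  0.008 ]
[ 0.4797 -0.1317  0.008 ]
[ 0.4863 -0.1995  0.008 ]
[ 0.4468 -0.2064  0.008 ]
[ 0.458  -0.1318  0.11  ]
[ 0.4665 -0.2034  0.11  ]
['w11', 'scene10', 'side10'] [ 0.4627 -0.1689] 5.9 -7.0621337890625
['w11'] [ 0.4627 -0.1686] 5.0 -2.3501198291778564
['scene10', 'side10'] [ 0.4628 -0.1729] 7.4 -4.869327545166016
```

In the tool's units: 0.14 m / 0.6 = 0.2333, 0.0555 m / 0.6 = 0.0925, -6.1 degrees / 90 = -0.0678.

```bash
echo '{"motion":[[0.085,0.05,0.0017,0.05,0,0,-0.0333],[0.085,0.0925,0.0017,0.1333,0,0,-0.0678],[0.085,0.0925,0.0017,0.2167,0,0,-0.0678],[0.085,0.0925,0.0017,0.2333,0,0,-0.0678],[0.085,0.0925,0.0017,0.2333,0,0,-0.0678]]}' > m.json && python3 -m inch m.json
cat > err.py <<'E'
import sys; from h import *
s=status.state();R=np.array(s['tcp_rot']);t=np.array(eval(sys.argv[1])); print('tool-axes shift',(R.T@(t-s['tool_pos'])).round(4),'tool y yaw',np.degrees(np.arctan2(R[1,1],R[0,1])).round(2),'pos',np.round(s['tool_pos'],4),'F',np.round(s['contact_force'],1),s['time'])
E
python3 err.py '[.4604,-.1466,.076]'
```

```text
time: 12.25
tool_pos: [0.4612, -0.1442, 0.1353]
tcp_rot: [[-0.107, 0.994, -0.001], [0.994, 0.107, 0.0], [0.0, -0.001, -1.0]]
contact_force: [0.5, -0.2, 0.6]
gripper_width: 0.085
grasp_force: 0.0
tool-axes shift [-0.0023 -0.001   0.0593] tool y yaw 6.14 pos [ 0.4612 -0.1442  0.1353] F [ 0.5 -0.2  0.6] 12.25
```

In the tool's units: 0.059 m / 0.6 = 0.0983, 0.02 m / 0.6 = 0.0333.

```bash
echo '{"motion":[[0.085,-0.0038,-0.0017,0.0333,0,0,0],[0.085,-0.0038,-0.0017,0.075,0,0,0],[0.085,-0.0038,-0.0017,0.0983,0,0,0],[0.085,-0.0038,-0.0017,0.0983,0,0,0],[0.03,-0.0038,-0.0017,0.0983,0,0,0]]}' > m.json && python3 -m inch m.json; echo '{"motion":[[0.016,0,0,0,0,0,0],[0.010,0,0,0,0,0,0],[0.004,0,0,0,0,0,0],[0,0,0,0,0,0,0],[0,0,0,0,0,0,0]]}' > m.json && python3 -m inch m.json; python3 err.py '[.4604,-.1466,.076]'
```

```text
time: 12.88
tool_pos: [0.461, -0.1472, 0.077]
tcp_rot: [[-0.106, 0.994, 0.002], [0.994, 0.106, -0.0], [-0.0, 0.002, -1.0]]
contact_force: [0.5, 0.1, -0.3]
gripper_width: 0.0694
grasp_force: 0.0
time: 13.5
tool_pos: [0.4602, -0.147, 0.076]
tcp_rot: [[-0.106, 0.994, 0.0], [0.994, 0.106, 0.0], [0.0, 0.0, -1.0]]
contact_force: [-0.1, 0.4, 2.8]
gripper_width: 0.0069
grasp_force: 58.6
tool-axes shift [0.0004 0.0002 0.    ] tool y yaw 6.1 pos [ 0.4602 -0.147   0.076 ] F [-0.1  0.4  2.8] 13.5
```

In the tool's units: -0.14 m / 0.6 = -0.2333, -0.11 m / 0.6 = -0.1833.

```bash
echo '{"motion":[[0,0,0,-0.01,0,0,0],[0,0,0,-0.05,0,0,0],[0,0,0,-0.1167,0,0,0],[0,0,0,-0.1833,0,0,0],[0,0,0,-0.2333,0,0,0]]}' > m.json && python3 -m inch m.json; python3 err.py '[.4192,.1957,.216]'
```

```text
time: 14.12
tool_pos: [0.4601, -0.1471, 0.2177]
tcp_rot: [[-0.106, 0.994, 0.001], [0.994, 0.106, -0.0], [-0.0, 0.001, -1.0]]
contact_force: [1.4, 0.3, -1.0]
gripper_width: 0.0072
grasp_force: 58.7
tool-axes shift [ 0.3452 -0.0044  0.0016] tool y yaw 6.09 pos [ 0.4601 -0.1471  0.2177] F [ 1.4  0.3 -1. ] 14.125
```

In the tool's units: 0.23 m / 0.6 = 0.3833, 0.18 m / 0.6 = 0.3, -13 degrees / 90 = -0.1444.

```bash
echo '{"motion":[[0,0.05,0.0033,0,0,0,-0.0111],[0,0.1333,0.0067,0,0,0,-0.0444],[0,0.2167,0.0067,0,0,0,-0.0778],[0,0.3,0.0067,0,0,0,-0.1111],[0,0.3833,0.0033,0,0,0,-0.1444]]}' > m.json && python3 -m inch m.json;  python3 err.py '[.4192,.1957,.216]'
```

```text
time: 14.75
tool_pos: [0.4371, 0.0833, 0.2159]
tcp_rot: [[-0.329, 0.944, -0.0], [0.944, 0.329, -0.0], [-0.0, -0.0, -1.0]]
contact_force: [0.5, 0.3, -0.6]
gripper_width: 0.0073
grasp_force: 58.6
tool-axes shift [ 1.12e-01  2.00e-02 -1.00e-04] tool y yaw 19.18 pos [0.4371 0.0833 0.2159] F [ 0.5  0.3 -0.6] 14.75
```

In the tool's units: 0.112 m / 0.6 = 0.1867, 0.09 m / 0.6 = 0.15, -5.8 degrees / 90 = -0.0644.

```bash
echo '{"motion":[[0,0.0833,0.0167,0,0,0,-0.0333],[0,0.15,0.0283,0,0,0,-0.0644],[0,0.1867,0.0333,0.0333,0,0,-0.0644],[0,0.1867,0.0333,0.0917,0,0,-0.0644],[0,0.1867,0.0333,0.115,0,0,-0.0644]]}' > m.json && python3 -m inch m.json;  python3 err.py '[.4192,.1957,.147]'
cat > chk.py <<'E'
import sys; from h import *
from scipy.optimize import minimize
# refine tile pose (held) from scene+side edges; start from the tool pose
s=status.state(); R=np.array(s['tcp_rot']); p=np.array(s['tool_pos']); E={}
for n in M:
    im=optics.read_camera(n)[:,:,::-1].copy(); cv2.imwrite(f'pics/{n}{sys.argv[1]}.png',im)
    g=cv2.GaussianBlur(cv2.cvtColor(im,cv2.COLOR_BGR2GRAY),(0,0),1.0); e=np.hypot(cv2.Sobel(g,cv2.CV_32F,1,0),cv2.Sobel(g,cv2.CV_32F,0,1)); E[n]=np.minimum(e/e.std(),4)
ax=np.stack([R[:,1],R[:,0],-R[:,2]],1)  # tile x=tool y, tile y=tool x, z up
seg=[]
for s1 in(-1,1):
    seg+=[((s1*.022,-.036,.008),(s1*.022,.036,.008)),((-.022,s1*.036,.008),(.022,s1*.036,.008)),((-.022,s1*.036,0),(.022,s1*.036,0)),((s1*.022,-.036,0),(s1*.022,.036,0)),((s1*.004,-.036,.11),(s1*.004,.006,.11))]
    seg+=[((s1*.004,q*.036,.008),(s1*.004,q*.036,.11 if q<0 else .07)) for q in(-1,1)]
t=np.linspace(0,1,25)[:,None]; P=np.vstack([np.array(a)+(np.array(b)-a)*t for a,b in seg])
def f(v,ns=('scene','side')):
    o=p+R@np.array([-.0217+v[0],v[1],.076+v[2]]); a=v[3]; T=np.array([[1,0,0],[0,np.cos(a),-np.sin(a)],[0,np.sin(a),np.cos(a)]])
    X=((P-[0,.0217,.095])@T.T+[0,.0217,.095])@ax.T+o; r=0
    for n in ns: q=proj(n,X); r-=cv2.remap(E[n],q[:,:1].astype('f'),q[:,1:].astype('f'),1).mean()
    return r
from scipy.optimize import differential_evolution
print('nominal',f([0,0,0,0]))
for ns in(('scene','side'),('scene',),('side',)):
    r=differential_evolution(f,[(-.008,.008),(-.006,.006),(-.006,.006),(-.12,.12)],args=(ns,),seed=2); print(ns,'tile offset tool x,y,z',r.x[:3].round(4),'tilt',np.degrees(r.x[3]).round(1),round(r.fun,2))
E
python3 chk.py 12
```

```text
time: 15.38
tool_pos: [0.4188, 0.1937, 0.1451]
tcp_rot: [[-0.421, 0.907, -0.003], [0.907, 0.421, -0.002], [-0.0, -0.003, -1.0]]
contact_force: [0.7, -1.0, -1.1]
gripper_width: 0.007
grasp_force: 58.7
tool-axes shift [ 0.0016  0.0012 -0.0019] tool y yaw 24.92 pos [0.4188 0.1937 0.1451] F [ 0.7 -1.  -1.1] 15.375
nominal -4.086569
('scene', 'side') tile offset tool x,y,z [-0.0061 -0.0017 -0.0027] tilt 4.8 -4.42
('scene',) tile offset tool x,y,z [-0.0053 -0.0022 -0.0049] tilt 5.3 -1.7
('side',) tile offset tool x,y,z [-0.0039 -0.0019 -0.0026] tilt 2.8 -2.72
```

Run:
```python
from h import *
s=status.state(); w=optics.read_camera('wrist')[:,:,::-1].copy(); R=np.array(s['tcp_rot']);p=np.array(s['tool_pos']);ax=np.stack([R[:,1],R[:,0],-R[:,2]],1); o=p+R@[-.0217,0,.076]
cv2.imwrite('pics/w12.png',w); np.savez('w12.npz',p=p,R=R)
u=np.array([np.cos(np.radians(205)),np.sin(np.radians(205))]);H=lambda r,h:[.587+r*u[0],.25+r*u[1],.133+h]
hook=np.array([H(.03,.022),H(.095,.01),H(.13,.03)])
def draw(m,x0,y0,k,im,ov):
    c=cv2.resize(im[y0:y0+int(300/k),x0:x0+int(400/k)],(400,300),interpolation=cv2.INTER_CUBIC)
    if ov:
        f=lambda X:np.round((proj('',np.array(X),m)-[x0-.0,y0])*k).astype(int)
        a=np.linspace(0,6.283,24); hole=[o+ax@[0,.008*np.cos(b),.092+.008*np.sin(b)] for b in a]
        plate=[o+ax@v for v in([0,-.036,.008],[0,-.036,.11],[0,.036,.11],[0,.036,.008])]
        foot=[o+ax@v for v in([-.022,-.036,0],[.022,-.036,0],[.022,.036,0],[-.022,.036,0])]
        for X,col,cl in((hole,(0,0,255),1),(plate,(0,255,0),0),(foot,(0,255,0),1),(hook,(255,0,255),0)): cv2.polylines(c,[f(X)],bool(cl),col,1)
    return c
a=cv2.imread('pics/scene12.png');b=cv2.imread('pics/side12.png')
c=proj('scene',o+[0,0,.06]);d=proj('side',o+[0,0,.06]); q=lambda v,k:(int(v[0]-200/k+6),int(v[1]-150/k))
x,y=q(c,5);x2,y2=q(d,5)
cv2.imwrite('pics/m12.png',np.vstack([np.hstack([draw(M['scene'],x,y,5,a,0),draw(M['scene'],x,y,5,a,1)]),np.hstack([draw(M['side'],x2,y2,5,b,1),draw(wristmodel(s),160,60,1.0,w,1)])]))
```

```text
(no output)
```

View pics/m12.png

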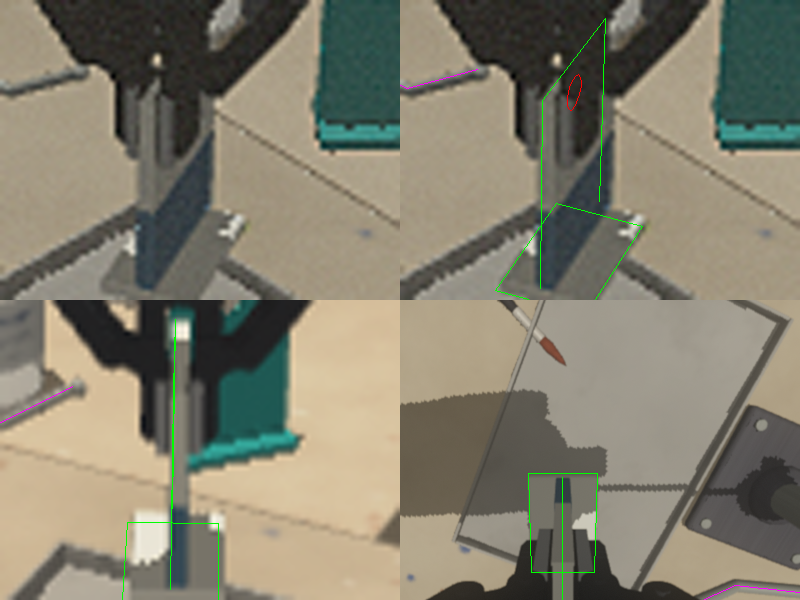

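The hook overlay matches well in the scene (488,72) and side (80,388) panels. The tile sits close to nominal, off by 1–2 px, possibly sagging a few degrees in the grip. I'll refine with all three cameras.

```bash
cat > fit3.py <<'E'
import sys; from h import *
from scipy.optimize import differential_evolution
tag=sys.argv[1]; d=np.load(f'w{tag}.npz'); p,R=d['p'],d['R']; ms={'w':wristmodel(dict(tool_pos=p,tcp_rot=R)),**M}; E={}
for n in ms:
    g=cv2.GaussianBlur(cv2.cvtColor(cv2.imread(f'pics/{n}{tag}.png'),cv2.COLOR_BGR2GRAY),(0,0),.8).astype('f'); e=np.hypot(cv2.Sobel(g,cv2.CV_32F,1,0),cv2.Sobel(g,cv2.CV_32F,0,1)); E[n]=cv2.GaussianBlur(np.minimum(e/e.std(),3),(0,0),.7)
ax=np.stack([R[:,1],R[:,0],-R[:,2]],1); A=np.array
F=lambda z:[(A((-.022,-.036,z)),A((.022,-.036,z))),(A((.022,-.036,z)),A((.022,.036,z))),(A((.022,.036,z)),A((-.022,.036,z))),(A((-.022,.036,z)),A((-.022,-.036,z)))]
V=[(A((s*.004,.036,.008)),A((s*.004,.036,.07))) for s in(-1,1)]+[(A((-.004,-.036,.008)),A((-.004,-.036,.07)))]
L={'w':F(0)[1:],'scene':F(.008)+F(0)+V,'side':F(.008)+F(0)+V}; t=np.linspace(0,1,40)[:,None]
def hole(v): a=v[3];T=A([[1,0,0],[0,np.cos(a),-np.sin(a)],[0,np.sin(a),np.cos(a)]]); G=A([0,.0217,.095]); return T,G
def f(v,ns):
    T,G=hole(v); o=p+R@A([-.0217+v[0],v[1],.076+v[2]]); r=0
    for n in ns:
        X=np.vstack([a+(b-a)*t for a,b in L[n]]); X=((X-G)@T.T+G)@ax.T+o; q=proj('',X,ms[n]); r-=cv2.remap(E[n],q[:,:1].astype('f'),q[:,1:].astype('f'),1).mean()
    return r
for ns in(('w','scene','side'),('scene','side')):
  for tl in(0,2,4,6):
    k=np.radians(tl); r=differential_evolution(lambda v:f([*v,k],ns),[(-.01,.006),(-.006,.006),(-.008,.005)],seed=2)
    T,G=hole([*r.x,k]); h=R.T@(ax@(T@(A([0,0,.092])-G)+G)) + A([-.0217+r.x[0],r.x[1],.076+r.x[2]])
    print(len(ns),tl,round(r.fun,3),'offs',r.x.round(4),'hole in tool',h.round(4))
E
python3 fit3.py 12
```

```text
3 0 -4.716 offs [-0.0025 -0.0006 -0.0001] hole in tool [-0.0242 -0.0006 -0.0161]
3 2 -4.755 offs [-0.006  -0.0007  0.0006] hole in tool [-0.0276 -0.0007 -0.0146]
3 4 -4.751 offs [-0.0089 -0.0005  0.0001] hole in tool [-0.0304 -0.0005 -0.0144]
3 6 -4.684 offs [-0.0099 -0.0004 -0.0033] hole in tool [-0.0312 -0.0004 -0.017 ]
2 0 -3.701 offs [ 0.0021 -0.0019 -0.0015] hole in tool [-0.0196 -0.0019 -0.0175]
2 2 -3.737 offs [ 0.0011 -0.0023 -0.0038] hole in tool [-0.0204 -0.0023 -0.019 ]
2 4 -3.734 offs [-0.0007 -0.0022 -0.0047] hole in tool [-0.0221 -0.0022 -0.0192]
2 6 -3.694 offs [-0.0035 -0.0023 -0.0047] hole in tool [-0.0247 -0.0023 -0.0185]
```

```bash
python3 err.py '[.4427,.2070,.1465]'
```

```text
tool-axes shift [0.0024 0.0262 0.0004] tool y yaw 24.85 pos [0.4199 0.1938 0.1469] F [-0.4 -0.2 -0.9] 15.525
```

In the tool's units: 0.026 m / 0.6 = 0.0433, 0.018 m / 0.6 = 0.03.

```bash
echo '{"motion":[[0,0.0017,0.0133,0,0,0,0],[0,0.0033,0.03,0,0,0,0],[0,0.004,0.0433,0.0007,0,0,0],[0,0.004,0.0433,0.0007,0,0,0]]}' > m.json && python3 -m inch m.json; python3 err.py '[.4427,.2070,.1465]'
python3 - <<'E'
from h import *
s=status.state(); w=optics.read_camera('wrist')[:,:,::-1]; cv2.imwrite('pics/w13.png',w); np.savez('w13.npz',p=s['tool_pos'],R=s['tcp_rot'])
for n in M: cv2.imwrite(f'pics/{n}13.png',optics.read_camera(n)[:,:,::-1])
E
python3 fit3.py 13 | grep -v ' 6 '
```

```text
time: 16.02
tool_pos: [0.4431, 0.2078, 0.1464]
tcp_rot: [[-0.421, 0.907, -0.0], [0.907, 0.421, 0.0], [0.0, 0.0, -1.0]]
contact_force: [0.3, 0.1, -2.4]
gripper_width: 0.007
grasp_force: 58.7
tool-axes shift [-0.0005 -0.0007 -0.0001] tool y yaw 24.9 pos [0.4431 0.2078 0.1464] F [ 0.3  0.1 -2.4] 16.025
3 0 -4.653 offs [-0.0026 -0.0007 -0.0003] hole in tool [-0.0243 -0.0007 -0.0163]
3 2 -4.677 offs [-0.0057 -0.0002 -0.0003] hole in tool [-0.0272 -0.0002 -0.0156]
3 4 -4.674 offs [-0.0089 -0.0002 -0.0002] hole in tool [-0.0303 -0.0002 -0.0147]
2 0 -3.683 offs [ 0.0043 -0.0031 -0.0047] hole in tool [-0.0174 -0.0031 -0.0207]
2 2 -3.713 offs [ 0.0018 -0.0029 -0.0048] hole in tool [-0.0198 -0.0029 -0.0201]
2 4 -3.707 offs [ 0.0005 -0.0029 -0.006 ] hole in tool [-0.0209 -0.0029 -0.0205]
```

In the tool's units: 0.01 m / 0.6 = 0.0167, 0.005 m / 0.6 = 0.0083.

```bash
echo '{"motion":[[0,0,0.0083,0,0,0,0],[0,0,0.0167,0,0,0,0],[0,0,0.0167,0,0,0,0]]}' > m.json && python3 -m inch m.json | sed -n '2p;4p'; echo '{"motion":[[0,0,0.005,0,0,0,0],[0,0,0.01,0,0,0,0],[0,0,0.01,0,0,0,0]]}' > m.json && python3 -m inch m.json| sed -n '2p;4p'
```

```text
tool_pos: [0.4519, 0.2118, 0.1464]
contact_force: [-0.0, 0.2, -2.0]
tool_pos: [0.4572, 0.2142, 0.1464]
contact_force: [0.0, 0.6, -2.0]
```

In the tool's units: 0.005 m / 0.6 = 0.0083, 0.003 m / 0.6 = 0.005.

```bash
echo '{"motion":[[0,0,0.005,0,0,0,0],[0,0,0.0083,0.0008,0,0,0],[0,0,0.0083,0.0008,0,0,0]]}' > m.json && python3 -m inch m.json | sed -n '2p;4p'; echo '{"motion":[[0,0,0.005,0.0025,0,0,0],[0,0,0.01,0.0053,0,0,0],[0,0,0.01,0.0053,0,0,0]]}' > m.json && python3 -m inch m.json| sed -n '2p;4p'; python3 head.py
```

```text
tool_pos: [0.4616, 0.2163, 0.1458]
contact_force: [-0.2, -0.6, -2.8]
tool_pos: [0.4671, 0.2188, 0.1425]
contact_force: [-1.0, 0.0, -2.6]
17.775 [0.4669 0.2188 0.1426] [ 1.  -0.1 -1.7] [('side', 0.589, 0, 3), ('scene', 0.765, 0, 3)]
```

In the tool's units: 0.014 m / 0.6 = 0.0233, 0.008 m / 0.6 = 0.0133.

```bash
echo '{"motion":[[0,0,0.0083,0.0047,0,0,0],[0,0,0.0167,0.0095,0,0,0],[0,0,0.0233,0.0133,0,0,0],[0,0,0.0233,0.0133,0,0,0]]}' > m.json && python3 -m inch m.json | sed -n '2p;4p'; echo '{"motion":[[0,0,0.0067,0.0038,0,0,0],[0,0,0.0133,0.0075,0,0,0],[0,0,0.0133,0.0075,0,0,0]]}' > m.json && python3 -m inch m.json| sed -n '2p;4p'; python3 head.py
```

```text
tool_pos: [0.4798, 0.2247, 0.1343]
contact_force: [0.8, 0.2, -1.3]
tool_pos: [0.4871, 0.2281, 0.13]
contact_force: [-0.2, -0.3, -1.4]
18.75 [0.4869 0.228  0.1302] [-0.5 -0.6 -1.9] [('side', 0.59, 0, 3), ('scene', 0.764, 0, 3)]
```

In the tool's units: 0.006 m / 0.6 = 0.01, 0.004 m / 0.6 = 0.0067.

```bash
echo '{"motion":[[0,0,0.005,0.0033,0,0,0],[0,0,0.01,0.0067,0,0,0],[0,0,0.01,0.0067,0,0,0]]}' > m.json && python3 -m inch m.json | sed -n '2p;4p'; echo '{"motion":[[0,0,0,0.0017,0,0,0],[0,0,0,0.0033,0,0,0],[0,0,0,0.0033,0,0,0]]}' > m.json && python3 -m inch m.json| sed -n '2p;4p';  echo '{"motion":[[0,0,0,0.0017,0,0,0],[0,0,0,0.0017,0,0,0]]}' > m.json && python3 -m inch m.json| sed -n '2p;4p'
```

```text
tool_pos: [0.4925, 0.2306, 0.126]
contact_force: [0.2, -0.0, -1.4]
tool_pos: [0.4923, 0.2305, 0.1241]
contact_force: [0.8, -0.1, -2.2]
tool_pos: [0.4924, 0.2306, 0.1232]
contact_force: [-0.2, 0.0, -2.1]
```

In the tool's units: 0.001 m / 0.6 = 0.0017.

```bash
for i in 1; do echo '{"motion":[[0,0,0,0.0017,0,0,0],[0,0,0,0.0017,0,0,0]]}' > m.json && python3 -m inch m.json| sed -n '2p;4p'; done;  echo '{"motion":[[0,0,0,0.0017,0,0,0],[0,0,0,0.0017,0,0,0]]}' > m.json && python3 -m inch m.json| sed -n '2p;4p'
```

```text
tool_pos: [0.4925, 0.2306, 0.1223]
contact_force: [0.8, -0.4, -0.4]
tool_pos: [0.4926, 0.2306, 0.1214]
contact_force: [0.7, 0.5, 1.8]
```

In the tool's units: -0.0006 m / 0.6 = -0.001.

```bash
echo '{"motion":[[0.008,0,0,-0.001,0,0,0],[0.012,0,0,-0.001,0,0,0],[0.02,0,0,-0.001,0,0,0],[0.03,0,0,-0.001,0,0,0],[0.03,0,0,-0.001,0,0,0]]}' > m.json && python3 -m inch m.json; python3 head.py
```

```text
time: 20.88
tool_pos: [0.4924, 0.2306, 0.1218]
tcp_rot: [[-0.421, 0.907, -0.0], [0.907, 0.421, 0.0], [0.0, -0.0, -1.0]]
contact_force: [0.5, 0.2, 0.2]
gripper_width: 0.03
grasp_force: 0.0
20.975 [0.4924 0.2305 0.1218] [-0.3  0.1  0.8] [('side', 0.605, 1, 3), ('scene', 0.783, 0, 3)]
```

In the tool's units: -0.13 m / 0.6 = -0.2167, -0.09 m / 0.6 = -0.15.

```bash
echo '{"motion":[[0.035,0,0,-0.0133,0,0,0],[0.035,0,0,-0.0417,0,0,0],[0.035,0,0,-0.0833,0,0,0],[0.035,0,0,-0.15,0,0,0],[0.035,0,0,-0.2167,0,0,0]]}' > m.json && python3 -m inch m.json; echo '{"motion":[[0.035,-0.0833,-0.0333,-0.0333,0,0,0],[0.035,-0.1667,-0.0667,-0.05,0,0,0],[0.035,-0.25,-0.0667,-0.05,0,0,0],[0.035,-0.25,-0.0667,-0.05,0,0,0],[0.035,-0.25,-0.0667,-0.05,0,0,0]]}' > m.json && python3 -m inch m.json|sed -n '1,2p;4p'; python3 head.py
python3 - <<'E'
from h import *
from scipy.optimize import differential_evolution
ms=dict(M);E={}
for n in M:
    im=optics.read_camera(n)[:,:,::-1].copy();cv2.imwrite(f'pics/{n}20.png',im)
    g=cv2.GaussianBlur(cv2.cvtColor(im,cv2.COLOR_BGR2GRAY),(0,0),1.).astype('f');e=np.hypot(cv2.Sobel(g,cv2.CV_32F,1,0),cv2.Sobel(g,cv2.CV_32F,0,1));E[n]=np.minimum(e/e.std(),3)
A=np.array;sg=[]
for s in(-1,1):
    sg+=[((s*.022,-.036,z),(s*.022,.036,z)) for z in(0,.008)]+[((-.022,s*.036,z),(.022,s*.036,z)) for z in(0,.008)]+[((s*.004,-.036,.11),(s*.004,.036,.11))]+[((s*.004,q*.036,.008),(s*.004,q*.036,.11)) for q in(-1,1)]
t=np.linspace(0,1,30)[:,None];P=np.vstack([A(a)+(A(b)-a)*t for a,b in sg])-[0,0,.092]
def f(v):
    c,s=np.cos(v[3]),np.sin(v[3]);ca,sa=np.cos(v[4]),np.sin(v[4]);X=P@A([[ca,0,sa],[0,1,0],[-sa,0,ca]]).T@A([[c,-s,0],[s,c,0],[0,0,1]]).T+v[:3]
    return -sum(cv2.remap(E[n],q[:,:1].astype('f'),q[:,1:].astype('f'),1).mean() for n in M for q in [proj(n,X)])
r=differential_evolution(f,[(.48,.52),(.19,.23),(.10,.155),(.1,.8),(-.2,.2)],seed=1);print('hole',r.x[:3].round(4),'yaw',np.degrees(r.x[3:]).round(1),r.fun,'expected (.5009,.2098,.138) 25')
E
```

```text
time: 21.6
tool_pos: [0.4924, 0.2306, 0.2545]
tcp_rot: [[-0.421, 0.907, 0.001], [0.907, 0.421, 0.001], [0.0, 0.001, -1.0]]
contact_force: [0.7, 0.2, 0.7]
gripper_width: 0.0347
grasp_force: 0.0
time: 22.22
tool_pos: [0.5192, 0.0783, 0.2827]
contact_force: [0.8, 0.2, 0.4]
22.325 [0.5189 0.0791 0.2823] [-0.8  0.5  0.1] [('side', 0.605, 1, 3), ('scene', 0.752, 0, 3)]
hole [0.501  0.2095 0.1405] yaw [25.4  0.6] -4.494650363922119 expected (.5009,.2098,.138) 25
```

The tile hangs at the dip, within 3 mm of the expected position, and the hook is still home. I'll let it settle briefly, then hand the job in.

```bash
for i in 1 2 3; do echo '{"motion":[[0.035,0,0,0,0,0,0],[0.035,0,0,0,0,0,0],[0.035,0,0,0,0,0,0],[0.035,0,0,0,0,0,0],[0.035,0,0,0,0,0,0]]}' > m.json && python3 -m inch m.json|sed -n '1p'; done; python3 head.py
python3 - <<'E'
from h import *
from workcell import close_job
for n in M:
    a=cv2.imread(f'pics/{n}20.png').astype(int);b=optics.read_camera(n)[:,:,::-1].astype(int); c=proj(n,np.array([.501,.21,.1])).astype(int); w=np.s_[c[1]-40:c[1]+40,c[0]-40:c[0]+40]; print(n,np.abs(a[w]-b[w]).mean().round(2))
print(close_job())
E
```

```text
time: 23.05
time: 23.68
time: 24.3
24.4 [0.5193 0.0777 0.2818] [ 0.8 -0.2 -0.8] [('side', 0.605, 1, 3), ('scene', 0.753, 0, 3)]
scene 2.83
side 0.5
the job is handed in; nothing more can be done
None
```

The hook's pin is home in the collar slot, the white-and-blue ceramic tile hangs freely in its dip over the tray, and the job was handed in at about 24 s; early in the swing the finger rode up on the rod with about 11 N, before the pin had dropped.

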